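Centre-punch a bracket blank through the drill jig

TASK

Take the spring-loaded centre punch out of the tool block, put its nose into the drill bush of the jig and press it straight down, upright, until you feel its spring snap and so mark the drill spot on the bracket blank underneath; stop there, without forcing it onto its stop, and do not let it go off anywhere else. Then put the punch back upright in its own hole in the tool block, fully home, let it go, and leave the other things on the bench where they are.

Things in the scene. Friction and masses are not known exactly. Their poses are not given: they have to be found in the camera images.
- punch_mid (a point): Steel spring-loaded centre punch, 140 g, standing nose down in the tool block. This point: on its axis, at the middle of the round barrel; z runs up along the punch. Barrel 16 mm in diameter, 85 mm long: flat shoulder 42.5 mm below this point, cap top (17 mm across) 42.5 mm above. A fixed 9 mm nose goes on 30 mm below the shoulder. In the block the barrel stands 63 mm clear of the block's top.
- punch_nose (a point): Centre of the end face of the punch's fixed 9 mm nose (edge bevelled 1 mm), on the axis 72.5 mm below punch_mid; z up along the punch. Out of this face stands the sprung point, 4.4 mm in diameter, with a conical tip. It is a replaceable point, worn and reground: it stands out somewhere between 10 and 24 mm, by how much is not measured.
- punch_stem (a point): A mark on the point's stem, hidden inside the barrel; z up along the punch. It lies at punch_mid while the point is sprung out and rises with the point as that is pushed in, to 8 mm above punch_mid at the hard stop. The point resists with 3 N, rising steadily to about 13 N at 5.5 mm; there the spring trips and the force falls away to about 5 N at 7 to 8 mm, up to the stop, where it climbs steeply.
- bush_mouth (a point): Drill bush of the fixed jig: upright steel collar, 23.6 mm outside, bore 10.6 mm. This point: centre of the bore's mouth, 46 mm above the bench, z up. The mouth is bevelled out to 14.6 mm over its top 2 mm; the bore goes 30 mm straight down to the hard aluminium blank. Two solid knurled thumb screws (no bore, 17 mm across, tops 40 mm high) stand about 50 mm from it.
- jig: The fixed drill jig: dark steel base plate 165 x 112 x 12 mm, on it a T-shaped aluminium bracket blank 4 mm thick, over that a steel template plate (top 26 mm high) with the bush. Origin under the base plate's centre on the bench; x along the blank's long leg towards the bush (bush axis at x = 40 mm, y = 0), z up.
- block_hole (a point): The punch's hole in the fixed hardwood tool block (62 x 134 x 82 mm high): centre of its mouth on the block's top, 82 mm above the bench, z up, y along the block's long side. 20 mm wide for 22 mm down, then 13 mm for 57 mm more: the punch's shoulder rests on the step, putting punch_mid 20.5 mm above this point. The scriber stands in another hole 68 mm away towards -y.
- scriber_mid (a point): Bystander: thin aluminium scriber, 10 mm in diameter, standing in the block's other hole, its top 130 mm above the bench; this point is near its middle.
- scissors: Bystander: shears with black handles lying flat, about 185 mm long; origin at the rivet, on the bench, x towards the blades.
- tape: Bystander: roll of paper tape lying flat, 90 mm across, 25 mm high; origin under its centre.
- square: Bystander: steel engineer's square lying flat, stock 85 x 18 x 16 mm along its x, thin blade 24 mm wide and 120 mm long along its y; origin under the stock's centre.
There are look-alikes about, which are no part of the job. Of the things like the part that bears punch_mid, leave any that is brown or turquoise; of the rest the larger one is meant.

How it is judged:
On the way:
1. the spring has snapped while the punch stood upright with its nose in the bush (horizontal distance between punch_nose and bush_mouth below 0.003 m and z of punch_nose in the frame of bush_mouth below -0.005 m and angle between punch_mid's own z axis and vertical below 0.12 rad and z of punch_stem in the frame of punch_mid above 0.0062 m), for 0.04 s.
At the end, for the whole second after the job is handed in: After the spring has snapped with the punch upright (within 0.12 rad) and its nose in the bush, the punch stands again in its own hole in the tool block (its middle within 8 mm of the hole's axis), fully home (shoulder within 3.5 mm of the step), upright within 0.12 rad, at rest and released (horizontal distance between punch_mid and block_hole below 0.008 m and z of punch_mid in the frame of block_hole between 0.017 and 0.024 m and angle between punch_mid's own z axis and vertical below 0.12 rad and linear speed of punch below 0.02 m/s); the robot touches nothing.
It fails at once if the punch goes off, or nearly so, anywhere but in the bush (a stray mark) (z of punch_stem in the frame of punch_mid above 0.005 m and (horizontal distance between punch_nose and bush_mouth above 0.005 m or z of punch_nose in the frame of bush_mouth above -0.002 m)).
It fails at once if the punch is pressed askew (over 0.15 rad from upright with the spring well loaded) (z of punch_stem in the frame of punch_mid above 0.003 m and angle between punch_mid's own z axis and vertical above 0.15 rad).
It fails at once if the punch is forced against the jig with more than 20 N (contact force between punch and jig above 20 N).
It fails at once if the scriber is pulled out of its hole or knocked about (distance of scriber_mid from where it was at the start of the episode above 0.02 m).
It fails at once if the shears, the tape or the square are disturbed (distance of any of scissors, tape, square from where it was at the start of the episode above 0.02 m).
It also fails if it takes over 72 s, if anything falls off the work surface, if the arm or the gripper's body presses on something with over 40 N, if the wrist force passes 120 N, or if a joint passes its speed limit or range.

ROBOT

A 7-joint arm with a two-finger parallel gripper is mounted at the origin on the work surface. World frame = base frame: x ahead of the robot, y to its left, z up, the work surface at z = 0. Lengths are in m, angles in rad, forces in N, time in s.
With the tool pointing down it reaches from about 0.425 to 0.925 m from the base axis. Payload 6.8 kg.
Tool frame: the origin (TCP) lies midway between the tips of the shut fingers; the grasp point (between the pads) lies r.grip_point_offset behind it (r.grip_point_offset is the distance from the TCP to the grasp point, in m); z points along the fingers, y is the direction in which the jaws open and shut (so a half turn about z gives the same grasp; the last joint's range is limited). The gripper opens to 85 mm and grips with 20 to 120 N. Pads are 22 mm wide; open, the fingers measure 114 mm over their backs; the gripper's body (76 mm by 85 mm) begins 54 mm behind the grasp point. The pads swing forward as they close: fully open they stand 13 mm farther back than shut.
Start: joints at [1.011, 0.477, 0.022, 1.555, -0.011, 1.109, -0.083], TCP at [0.295, -0.607, 0.231] pointing down, gripper open.
Joint ranges: [-2.96, 2.96], [-0.34, 2.1], [-1.41, 1.46], [0.24, 2.44], [-1.37, 4.51], [0.17, 1.92], [-2.96, 2.96]. Speed limits (rad/s): [2.39, 2.39, 3.14, 3.14, 3.14, 3.14, 3.14].

INTERFACE

Orientations are given as a rotation vector (axis times angle).
In Python, from bench import r gives the robot as it stands. The module is installed in compiled form; this text tells all that it offers.
- The arm moves only by the tool play_rows, never from a script. Its argument "deltas" is a list of rows, each a list of 3 entries, a list of its own where there are three numbers: the finger opening in mm, from 0 to 85.4, then the shift along the tool's x, y, z in mm, then the turn, a rotation vector about the tool's x, y, z in rad. A call has 1 to 8 rows; each row is the pose to reach, as a shift and turn from the pose measured when the call began, along the tool's axes at that moment; what a row does not reach only later rows make up. A row lasts 1/8 s, in which the tool goes at most 62.5 mm and 10.7 degrees, less where a joint would pass 70% of its speed; a pose out of reach is approached as far as the arm can. A call with a gripper value outside its range is refused whole. The fingers move at their own pace and stop on an object; "squeeze" is the grip in N (left out, the last holds). Time passes only in rows, so rows that repeat a pose let the fingers close. It gives the time, the measured TCP pose, the force and the opening at its end, in the units of the state.
- r.get_obs(): the state, without advancing time (a new reading comes with each control period).
- r.grab_frame(name): name is "scene" or "top" or "wrist"; returns (picture, depth): 400x640x3 uint8, red, green, blue; 400x640 float32, m along the optical axis (not along the pixel's ray), 0 where there is no reading.
- r.camera_model(name): a dict with "mtx" (3x3 intrinsics, pixels), "rvec" (rotation vector, rad) and "tvec" (3), from world to camera coordinates, as OpenCV has them; the wrist camera has in their place "T_tool_cam" (4x4, takes a point from camera to tool coordinates, whose origin is the TCP and whose axes are the flange's). Camera axes: x right, y down, z forward; pixel columns grow to the right and rows downward; lengths in m; the calibration is good to about 2 mm. A picture is of the moment at which its call begins: read the wrist's pose just before it. camera_model takes no time and is no camera call.
- r.hand_in(): hands the job in, once; it reports no verdict.
The state is a dict: "clock": time; "joints": joint angles; "qvel": joint speeds; "tau": joint torques, N m; "tcp_pos": TCP position; "orientation": TCP orientation; "contact_force": force on the tool from outside, world axes, zero at the start; "moment": the same for the moment, N m; "grip_width": finger opening in m.
Only numpy, scipy, OpenCV 4.12 (cv2) and the standard library are available. Lean on these libraries where they do the work, as an engineer would, in place of code of your own. Each camera call takes 0.05 s, during which the arm holds its last target. There are 200 camera calls.

## Working session

There is one attempt and no reset: what is moved stays moved. The work goes in short steps, Python scripts to look and compute and a tool call to move; the robot and the scene stay as the last step left them, time stands still between calls to the robot, and variables do not carry over. Pictures are saved under pics/ and viewed, about 8 in all and at most 12, crops included, and the job is handed in when it is done.

Besides the shell and the picture viewer there is one more tool, called after "Emit:" by a JSON object that holds its "name" and its "arguments", one argument or row to a line. play_rows: Moves the arm, as the interface text tells. Its arguments: {"type":"object","properties":{"deltas":{"type":"array"},"squeeze":{"type":"number"}},"required":["deltas"]}

```bash
mkdir -p pics; ls; cat > h.py <<'E'
import numpy as np, cv2
from scipy.spatial.transform import Rotation as R
from bench import r
def cam(n):
    m=r.camera_model(n); K=np.array(m["mtx"])
    if n=="wrist":
        o=r.get_obs(); T=np.eye(4); T[:3,:3]=R.from_rotvec(o["orientation"]).as_matrix(); T[:3,3]=o["tcp_pos"]
        return K,T@np.array(m["T_tool_cam"])
    Rm=R.from_rotvec(np.ravel(m["rvec"])).as_matrix(); T=np.eye(4); T[:3,:3]=Rm.T; T[:3,3]=-Rm.T@np.ravel(m["tvec"])
    return K,T
def ray(K,T,uv,z):
    d=T[:3,:3]@np.linalg.solve(K,[uv[0],uv[1],1]); return T[:3,3]+d*(z-T[2,3])/d[2]
def cloud(K,T,dep):
    v,u=np.mgrid[:400,:640]; p=np.stack([(u-K[0,2])/K[0,0]*dep,(v-K[1,2])/K[1,1]*dep,dep],-1)
    return p@T[:3,:3].T+T[:3,3]
def proj(K,T,p):
    q=T[:3,:3].T@(np.array(p)-T[:3,3]); q=K@q; return q[:2]/q[2]
def grab(n):
    K,T=cam(n); im,d=r.grab_frame(n); np.savez(f"{n}.npz",im=im,d=d,K=K,T=T); return im,d,K,T
def load(n):
    z=np.load(f"{n}.npz"); return z["im"],z["d"],z["K"],z["T"]
def save(f,im): cv2.imwrite("pics/"+f,cv2.cvtColor(im,cv2.COLOR_RGB2BGR))
E
python3 - <<'E'
from h import *
o=r.get_obs(); print({k:np.round(v,4) for k,v in o.items()}, r.grip_point_offset)
for n in("scene","top"):
    im,d,K,T=grab(n); save(n+"1.png",im); print(n,np.round(T,3).tolist(),K.tolist(),(d==0).mean())
E
```

```text
pics
{'clock': np.float64(0.0), 'joints': array([ 1.0109,  0.4778,  0.0223,  1.5565, -0.0115,  1.1093, -0.0831]), 'qvel': array([-0.001 , -0.0008,  0.0009,  0.0013, -0.0011,  0.0016,  0.0011]), 'tau': array([ 1.10000e-03, -5.96448e+01,  1.60850e+00, -2.81197e+01,
        1.25000e-02,  9.40000e-03, -0.00000e+00]), 'tcp_pos': array([ 0.2944, -0.6067,  0.2303]), 'orientation': array([-3.060e+00, -7.033e-01,  9.000e-04]), 'contact_force': array([-0.7575, -0.327 , -0.2122]), 'moment': array([-0.0302,  0.0011, -0.0071]), 'grip_width': np.float64(0.0854)} 0.0187
scene [[-0.753, 0.549, -0.362, 1.03], [0.657, 0.631, -0.412, 0.644], [0.002, -0.549, -0.836, 1.158], [0.0, 0.0, 0.0, 1.0]] [[518.1875436511743, 0.0, 316.2178771453686], [0.0, 518.1875436511743, 200.1968107786567], [0.0, 0.0, 1.0]] 0.004046875
top [[-0.028, -0.988, 0.155, 0.469], [-0.999, 0.025, -0.021, 0.104], [0.017, -0.155, -0.988, 0.908], [0.0, 0.0, 0.0, 1.0]] [[406.78473654066516, 0.0, 315.2664275601343], [0.0, 406.78473654066516, 201.25171431315778], [0.0, 0.0, 1.0]] 0.0042734375
```

View pics/scene1.png

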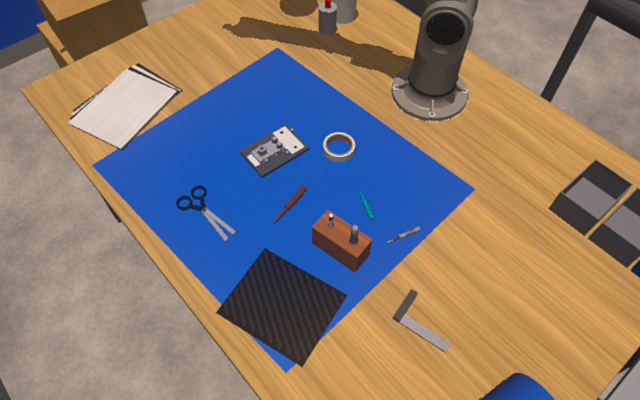

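View pics/top1.png

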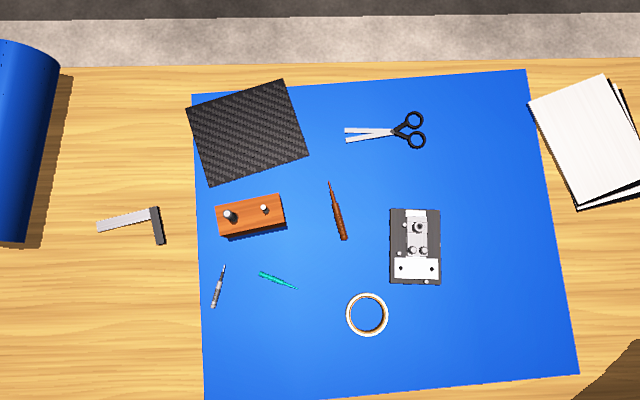

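The scene view shows the block at (341,240) with a thick grey tool at (354,234) and the thin scriber at (331,219). The jig is at (275,150), the tape at (338,147), the shears at (207,212) and the square at (420,320). In the top view the thick tool is at (229,216), the scriber at (264,209) and the bush at about (417,227).

Candidates for the punch (scene pixels):
- Standing grey tool in the block, (354,234).
- Lying grey slim tool, (404,235).
- Brown tool, (290,203): ruled out by colour.
- Turquoise tool, (366,205): ruled out by colour.

I choose the standing one, as it is larger and in the block. Next I measure it and check it in a close crop.

```bash
python3 - <<'E'
from h import *
crops=[]
for n,(u0,v0) in(("scene",(300,190)),("top",(190,180))):
    im,d,K,T=load(n); P=cloud(K,T,d); z=P[...,2]
    print(n)
    def blob(u,v,w,lo,hi,lab):
        s=np.zeros(z.shape,bool); s[v-w:v+w,u-w:u+w]=True
        m=s&(z>lo)&(z<hi)&(d>0)
        if m.sum(): 
            vv,uu=np.nonzero(m); q=P[m]; print(lab,m.sum(),'px',uu.mean().round(1),vv.mean().round(1),'mean',q.mean(0).round(4),'min',q.min(0).round(3),'max',q.max(0).round(3))
            return uu.mean(),vv.mean()
    if n=="scene": pts=dict(p=(354,234),s=(331,219),j=(275,150),b=(341,240))
    else: pts=dict(p=(229,216),s=(264,209),j=(415,247),b=(250,216))
    blob(*pts['p'],16,.139,.155,'cap'); blob(*pts['s'],12,.122,.14,'scriber'); blob(*pts['b'],50,.074,.088,'blocktop')
    blob(*pts['j'],45,.0435,.05,'bush'); blob(*pts['j'],45,.036,.0425,'screws'); blob(*pts['j'],45,.02,.03,'template')
    crops.append(cv2.resize(im[v0:v0+100,u0:u0+100],(400,400),interpolation=cv2.INTER_CUBIC))
im,d,K,T=load("top"); crops[1]=np.vstack([cv2.resize(im[185:250,200:300],(400,260)),cv2.resize(im[200:290,380:450],(400,514))])[:600]
c0=np.zeros((600,400,3),np.uint8); c0[:400]=crops[0]
save("crop1.png",np.hstack([c0,crops[1]]))
E
```

```text
scene
cap 33 px 355.1 228.3 mean [0.5742 0.2594 0.1434] min [0.566 0.253 0.14 ] max [0.581 0.267 0.147]
scriber 19 px 330.8 216.0 mean [0.5867 0.1919 0.1269] min [0.581 0.187 0.123] max [0.59  0.196 0.133]
blocktop 1202 px 341.6 234.8 mean [0.5824 0.2269 0.0804] min [0.536 0.154 0.074] max [0.622 0.295 0.088]
bush 22 px 261.6 148.0 mean [ 0.5486 -0.1312  0.0456] min [ 0.539 -0.141  0.044] max [ 0.56  -0.12   0.049]
screws 63 px 270.9 144.7 mean [ 0.5189 -0.1285  0.0388] min [ 0.492 -0.146  0.036] max [ 0.56  -0.107  0.042]
template 293 px 268.4 150.7 mean [ 0.5309 -0.1259  0.0246] min [ 0.428 -0.166  0.02 ] max [ 0.575 -0.086  0.03 ]
top
cap 60 px 227.0 213.6 mean [0.5689 0.2547 0.1438] min [0.561 0.247 0.139] max [0.576 0.263 0.148]
scriber 25 px 263.3 207.2 mean [0.5815 0.188  0.1288] min [0.577 0.183 0.123] max [0.586 0.192 0.132]
blocktop 1849 px 250.0 214.1 mean [0.575  0.2202 0.0819] min [0.534 0.151 0.074] max [0.618 0.292 0.087]
bush 74 px 419.2 226.2 mean [ 0.5442 -0.1347  0.0461] min [ 0.534 -0.146  0.044] max [ 0.555 -0.123  0.049]
screws 86 px 418.3 247.1 mean [ 0.5004 -0.1316  0.039 ] min [ 0.485 -0.153  0.036] max [ 0.552 -0.112  0.042]
template 622 px 415.6 237.2 mean [ 0.5225 -0.1308  0.0259] min [ 0.424 -0.164  0.02 ] max [ 0.569 -0.089  0.03 ]
```

View pics/crop1.png

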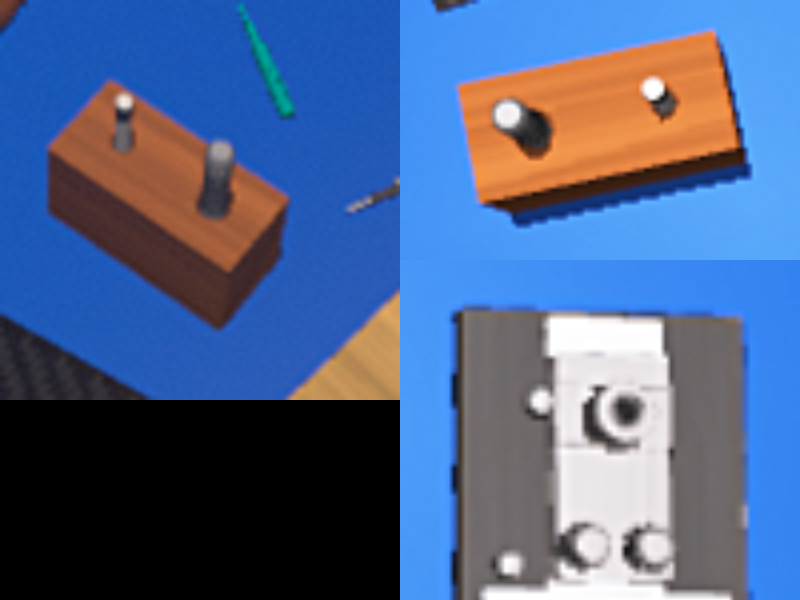

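The crop confirms the standing grey punch, with its cap at (508,113) in the crop beside the thinner scriber. The bush, at (625,405) in the crop, has a bore, and the two solid screws sit below it. The two fixed cameras disagree by about 5 mm, so I'll refine both positions with the wrist camera at one fixed tool yaw.

```bash
cat >> h.py <<'E'
def go(p,yaw):
    o=r.get_obs(); A=R.from_rotvec(o["orientation"]); 
    B=R.from_euler("z",yaw)*R.from_euler("x",np.pi)
    print("now",np.round(o["tcp_pos"],4),"shift mm",np.round(A.inv().apply(np.array(p)-o["tcp_pos"])*1000,1),"turn",np.round((A.inv()*B).as_rotvec(),4),"F",np.round(o["contact_force"],1),"t",o["clock"],"w",np.round(o["grip_width"],4))
YAW=1.757
E
python3 - <<'E'
from h import *
m=r.camera_model("wrist"); print(np.round(m["T_tool_cam"],4).tolist(),np.array(m["mtx"]).tolist())
go([.545,-.133,.25],YAW)
E
```

```text
[[0.0003, -0.9569, -0.2904, 0.0733], [1.0, 0.0001, 0.0006, 0.0007], [-0.0006, -0.2904, 0.9569, -0.1431], [0.0, 0.0, 0.0, 1.0]] [[304.99683478080124, 0.0, 320.1528213112544], [0.0, 304.99683478080124, 198.77004543331964], [0.0, 0.0, 1.0]]
now [ 0.2945 -0.6068  0.2304] shift mm [ 432.3 -316.9  -19.1] turn [-1.4000e-03 -1.0000e-03 -1.3052e+00] F [ 1.   0.2 -0.7] t 0.1 w 0.0853
```

Emit:
{"name": "play_rows", "arguments": {
  "deltas": [
    [85,[54,-40,-19],[0,0,-0.165]],
    [85,[108,-79,-19],[0,0,-0.33]],
    [85,[162,-119,-19],[0,0,-0.49]],
    [85,[216,-158,-19],[0,0,-0.655]],
    [85,[270,-198,-19],[0,0,-0.82]],
    [85,[324,-238,-19],[0,0,-0.98]],
    [85,[378,-277,-19],[0,0,-1.145]],
    [85,[432,-317,-19],[-0.0014,-0.001,-1.305]]
  ]
}}

```text
clock: 1.1
tcp_pos: [0.5273, -0.1652, 0.2497]
orientation: [-1.999, -2.423, 0.001]
contact_force: [0.6, -0.8, -1.1]
grip_width: 0.0851
```

```bash
python3 - <<'E'
from h import *
go([.545,-.133,.16],YAW); print(r.get_obs()["joints"])
E
```

```text
now [ 0.5273 -0.1652  0.2497] shift mm [28.3 23.5 89.7] turn [-0.0003  0.0002  0.0048] F [ 0.6 -0.8 -1.1] t 1.1 w 0.0851
[ 0.54296723  0.29082415 -0.42748028  1.80660653  0.13597475  1.0732065
  0.25715543]
```

Emit:
{"name": "play_rows", "arguments": {
  "deltas": [
    [85,[28,23.5,45],[0,0,0.005]],
    [85,[28.3,23.5,89.7],[0,0,0.005]],
    [85,[28.3,23.5,89.7],[0,0,0.005]],
    [85,[28.3,23.5,89.7],[0,0,0.005]],
    [85,[28.3,23.5,89.7],[0,0,0.005]]
  ]
}}

```text
clock: 1.72
tcp_pos: [0.5461, -0.1339, 0.1621]
orientation: [2.005, 2.414, 0.002]
contact_force: [1.3, -0.2, 0.3]
grip_width: 0.0851
```

```bash
python3 - <<'E'
from h import *
im,d,K,T=grab("wrist"); save("w1.png",im); go([.545,-.133,.16],YAW)
P=cloud(K,T,d); print(proj(K,T,[.545,-.133,.046]))
m=(P[...,2]>.0435)&(P[...,2]<.05)&(np.hypot(P[...,0]-.545,P[...,1]+.133)<.025)&(d>0)
v,u=np.nonzero(m); print(m.sum(),P[m].mean(0),u.min(),u.max(),v.min(),v.max())
E
```

```text
now [ 0.546  -0.1338  0.1619] shift mm [ 1.  -0.8  1.9] turn [ 0.0026  0.0017 -0.0015] F [-0.6 -0.4  0.5] t 1.775 w 0.085
[319.24673874 191.23547329]
421 [ 0.54622865 -0.13421704  0.0462194 ] 308 333 180 205
```

View pics/w1.png

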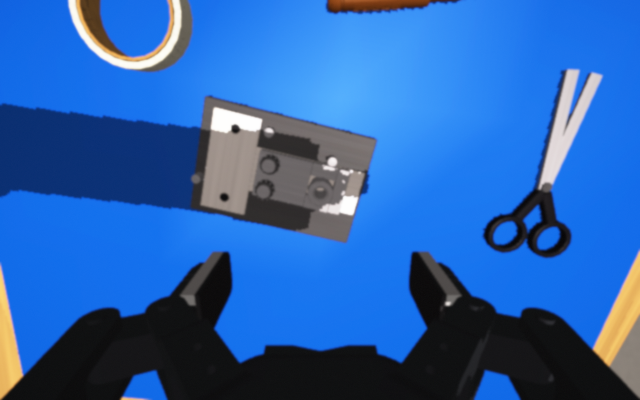

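The wrist view shows the bush at about (320,190), the screws at (267,165) and (264,189), the shears at (545,190) and the tape at (130,20). I'll fit the bush ring, then head for the punch at the same yaw.

```bash
python3 - <<'E'
from h import *
im,d,K,T=load("wrist"); P=cloud(K,T,d)
m=(P[...,2]>.042)&(P[...,2]<.05)&(np.hypot(P[...,0]-.545,P[...,1]+.133)<.022)&(d>0)
v,u=np.nonzero(m); h=cv2.convexHull(np.stack([u,v],1).astype(np.int32)); M=cv2.moments(h)
c=(M["m10"]/M["m00"],M["m01"]/M["m00"]); print(c,ray(K,T,c,.046),"diam px",np.sqrt(4*cv2.contourArea(h)/np.pi),"exp",305*.0236/d[m].mean())
# bore: dark blob in ring
g=cv2.cvtColor(im,cv2.COLOR_RGB2GRAY)[176:210,304:338]; print(g[::2,::2])
print("T xyz",T[:3,3], np.hstack([.0,0]))
go([.571,.257,.25],YAW)
E
```

```text
(320.3794222654982, 192.52093476144108) [ 0.54619834 -0.1339747   0.046     ] diam px 25.569679431340276 exp 26.73891
[[105 105 106 126 137 121 100  98 100 100 102 105 105 104 104 101  98]
 [104 104 108 137 127  91  76  76  79  79  85  96 102 106 105 102  98]
 [104 104 115 132  91  72  75  77  79  80  78  75  93 127 126 108 102]
 [105 105 118 109  77  85  95  98  99 101  97  83  80 119 140 105 101]
 [105 105 109  89  93 102 104 105 104 106 106 103  90  92 122  96 104]
 [104 101  88  92 103 107 103  98  98  98 103 106 104  91  88  93 105]
 [106 103  89  99 104  97 101 125 130 121  96 101 106 101  83  97 106]
 [105 108 102 102 100  86  86 113 119 109  82  88 103 106  97 102 106]
 [102 102 104 102  96  79  68  73  76  73  69  80  99 106 102 105 106]
 [101  86  96 103  97  80  67  70  71  69  70  84  98 104 102 105 106]
 [ 99  98  99 103 100  88  74  70  70  71  78  93 101 104 101 105 106]
 [ 99 103  99 101 103  98  90  81  80  83  93 101 105 102 101 106 106]
 [ 97 103 101  99 103 103 100  97  98  99 101 105 106 101 104 106 106]
 [ 98 104 103 100 101 102 103 103 102 103 104 108 106 104 107 112 129]
 [101 105 105 104 103 100  99 102 102 108 127 175 179 171 153 165 209]
 [ 91  99 102 104 104 104 101 101 103 156 206 222 215 227 229 230 232]
 [ 55  64  74  82  91  98 104 110 141 194 229 227 217 232 233 233 232]]
T xyz [ 0.53188081 -0.06197751  0.30508751] [0. 0.]
now [ 0.546  -0.1338  0.1619] shift mm [379.4  96.6 -88.5] turn [ 0.0026  0.0017 -0.0015] F [-0.6 -0.4  0.5] t 1.775 w 0.085
```

Emit:
{"name": "play_rows", "arguments": {
  "deltas": [
    [85,[20,5,-50],[0.003,0.002,-0.0015]],
    [85,[75,19,-88.5],[0.003,0.002,-0.0015]],
    [85,[130,33,-88.5],[0.003,0.002,-0.0015]],
    [85,[185,47,-88.5],[0.003,0.002,-0.0015]],
    [85,[240,61,-88.5],[0.003,0.002,-0.0015]],
    [85,[295,75,-88.5],[0.003,0.002,-0.0015]],
    [85,[345,88,-88.5],[0.003,0.002,-0.0015]],
    [85,[379,96.6,-88.5],[0.003,0.002,-0.0015]]
  ]
}}

```text
clock: 2.78
tcp_pos: [0.5711, 0.2594, 0.2516]
orientation: [-2.003, -2.42, -0.004]
contact_force: [-0.2, 0.1, -0.2]
grip_width: 0.0847
```

```bash
python3 - <<'E'
from h import *
go([.571,.257,.25],YAW)
E
```

```text
now [0.5711 0.2594 0.2516] shift mm [-2.4 -0.5  1.6] turn [ 0.0017 -0.0016  0.0016] F [-0.2  0.1 -0.2] t 2.775 w 0.0847
```

Emit:
{"name": "play_rows", "arguments": {
  "deltas": [
    [50,[-2.4,-0.5,1.6],[0,0,0]],
    [50,[-2.4,-0.5,1.6],[0,0,0]],
    [50,[-2.4,-0.5,1.6],[0,0,0]]
  ]
}}

```text
clock: 3.15
tcp_pos: [0.5717, 0.255, 0.2503]
orientation: [2.006, 2.417, 0.003]
contact_force: [-0.8, -0.3, -0.7]
grip_width: 0.0502
```

```bash
python3 - <<'E'
from h import *
im,d,K,T=grab("wrist"); save("w2.png",im); P=cloud(K,T,d)
print("T",T[:3,3])
for lab,c,lo,hi,zt,rad in(("cap",(.571,.257),.14,.15,.145,.016),("scr",(.584,.19),.124,.136,.13,.012)):
    m=(P[...,2]>lo)&(P[...,2]<hi)&(np.hypot(P[...,0]-c[0],P[...,1]-c[1])<rad)&(d>0)
    v,u=np.nonzero(m); h=cv2.convexHull(np.stack([u,v],1).astype(np.int32)); M=cv2.moments(h)
    c=(M["m10"]/M["m00"],M["m01"]/M["m00"]); print(lab,np.round(c,1),ray(K,T,c,zt),P[m].mean(0),"d px",np.sqrt(4*cv2.contourArea(h)/np.pi),305*.017/d[m].mean())
m=(abs(P[...,2]-.082)<.005)&(d>0); m=cv2.erode(m.astype(np.uint8),np.ones((3,3)))
q=P[m>0]; rr=cv2.minAreaRect((q[:,:2]*1000).astype(np.float32)); print(rr)
go([.571,.257,.098],YAW)
E
```

```text
T [0.55749746 0.32662768 0.39348697]
cap [320. 194.] [0.57093742 0.2568378  0.145     ] [0.57096088 0.25666529 0.14438616] d px 18.523985999404296 20.014881
scr [320.1 257.3] [0.58351745 0.19061214 0.13      ] [0.58370161 0.19026038 0.12928288] d px 10.940041919714261 17.6888
((577.60546875, 222.05850219726562), (59.91122055053711, 132.60301208496094), 10.84874439239502)
now [0.5716 0.2552 0.2502] shift mm [  1.7  -0.6 152.2] turn [ 0.0021 -0.0008 -0.0009] F [-0.5  0.8  0.1] t 3.2 w 0.0501
```

View pics/w2.png

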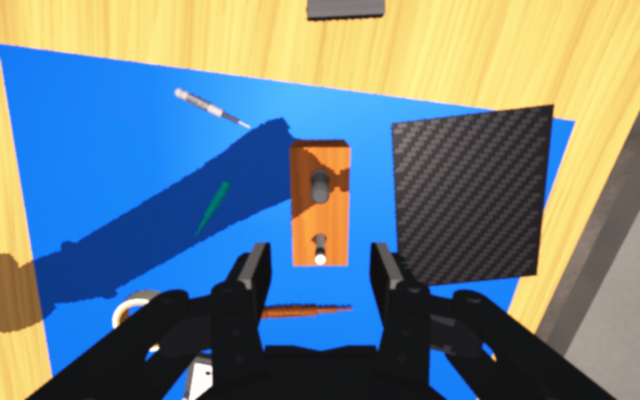

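The view shows the punch cap at (320,186), the scriber at (320,257) and the block square to the jaws. Cap to scriber measures 67.4 mm (68 expected) and the block footprint 60×133 mm, so both agree. I'll descend with the jaws at 50 mm and grip.

Emit:
{"name": "play_rows", "arguments": {
  "deltas": [
    [50,[1.7,-0.6,40],[0.002,-0.001,-0.001]],
    [50,[1.7,-0.6,80],[0.002,-0.001,-0.001]],
    [50,[1.7,-0.6,115],[0.002,-0.001,-0.001]],
    [50,[1.7,-0.6,140],[0.002,-0.001,-0.001]],
    [50,[1.7,-0.6,150],[0.002,-0.001,-0.001]],
    [50,[1.7,-0.6,150],[0.002,-0.001,-0.001]],
    [50,[1.7,-0.6,150],[0.002,-0.001,-0.001]]
  ]
}}

```text
clock: 4.08
tcp_pos: [0.5718, 0.2573, 0.1016]
orientation: [2.005, 2.417, 0.003]
contact_force: [0.6, 0.1, 0.1]
grip_width: 0.0502
```

```bash
python3 - <<'E'
from h import *
go([.5709,.2568,.100],YAW)
E
```

```text
now [0.5718 0.2573 0.1016] shift mm [-0.3 -1.   1.6] turn [ 0.0021 -0.0003 -0.0002] F [0.6 0.1 0.1] t 4.075 w 0.0502
```

Emit:
{"name": "play_rows", "arguments": {
  "deltas": [
    [50,[-0.3,-1,1],[0.002,0,0]],
    [24,[-0.3,-1,1],[0.002,0,0]],
    [10,[-0.3,-1,1],[0.002,0,0]],
    [10,[-0.3,-1,1],[0.002,0,0]],
    [10,[-0.3,-1,1],[0.002,0,0]],
    [10,[-0.3,-1,1],[0.002,0,0]],
    [10,[-0.3,-1,1],[0.002,0,0]],
    [10,[-0.3,-1,1],[0.002,0,0]]
  ],
  "squeeze": 70
}}

```text
clock: 5.08
tcp_pos: [0.5711, 0.2569, 0.101]
orientation: [2.006, 2.418, 0.001]
contact_force: [-0.8, -0.1, 4.5]
grip_width: 0.0148
```

```bash
python3 - <<'E'
from h import *
go([.5709,.2568,.100],YAW)
E
```

```text
now [0.5711 0.2569 0.101 ] shift mm [-0.1 -0.2  1. ] turn [ 0.0008 -0.0004 -0.0003] F [-0.8 -0.1  4.5] t 5.075 w 0.0148
```

Emit:
{"name": "play_rows", "arguments": {
  "deltas": [
    [10,[0,0,-15],[0,0,0]],
    [10,[0,0,-35],[0,0,0]],
    [10,[0,0,-60],[0,0,0]],
    [10,[0,0,-90],[0,0,0]],
    [10,[0,0,-120],[0,0,0]],
    [10,[0,0,-140],[0,0,0]],
    [10,[0,0,-140],[0,0,0]],
    [10,[0,0,-140],[0,0,0]]
  ]
}}

```text
clock: 6.08
tcp_pos: [0.5705, 0.2563, 0.2399]
orientation: [-2.005, -2.418, 0.001]
contact_force: [-0.9, -0.1, -1.3]
grip_width: 0.0146
```

```bash
python3 - <<'E'
from h import *
o=r.get_obs(); x,y,z=o["tcp_pos"]; go([.5462,-.1340,.24],YAW)
out=[]
for n in("scene","wrist","top"):
    im,d,K,T=grab(n); a=proj(K,T,[x,y,z]); b=proj(K,T,[x,y,z-.085]); print(n,a,b)
    c=np.int32((a+b)/2); w=60
    u0=int(np.clip(c[0]-w,0,640-2*w)); v0=int(np.clip(c[1]-w,0,400-2*w))
    out.append(cv2.resize(im[v0:v0+2*w,u0:u0+2*w],(400,400),interpolation=cv2.INTER_CUBIC)); print(u0,v0)
save("lift.png",np.hstack(out[:2]))
E
```

```text
now [0.5705 0.2563 0.2399] shift mm [-3.791e+02 -9.600e+01  1.000e-01] turn [-0.0009  0.0002 -0.0003] F [-0.9 -0.1 -1.3] t 6.075 w 0.0146
scene [358.30658785 203.31550173] [355.65293556 223.87461033]
296 153
wrist [321.26193332 253.54613885] [321.07884669 203.37878337]
261 168
top [214.59250695 205.41328274] [224.98118827 212.04509114]
159 148
```

View pics/lift.png

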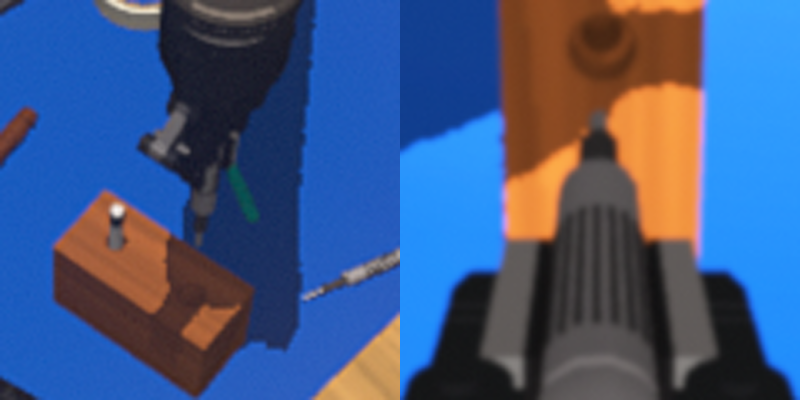

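The punch is held straight. The wrist crop shows the tip at (597,110), the nose end at y≈133 and the empty hole at (602,47), and the scriber is untouched. I'll check the tilt and tip position from the depth.

```bash
python3 - <<'E'
from h import *
im,d,K,T=load("wrist"); Tt=np.array(r.camera_model("wrist")["T_tool_cam"])
P=cloud(K,Tt,d)*1000   # tool frame mm
Pw=cloud(K,T,d)
for z0 in range(-35,100,6):
    m=(abs(P[...,2]-z0)<3)&(abs(P[...,1])<11)&(abs(P[...,0])<14)&(d>0)
    if m.sum()>2: q=P[m]; print(z0,m.sum(),"x max",np.percentile(q[:,0],95).round(1),"y",q[:,1].min().round(1),q[:,1].max().round(1),"ymid",((q[:,1].min()+q[:,1].max())/2).round(2))
for L in (0,10,15,17,20,24): print(L,proj(K,Tt,[0,0,.071+L/1000]).round(1),end=" ")
print("edge",proj(K,Tt,[.004,0,.071]))
print(d[195:215,320].round(3))
# hole
m=(abs(Pw[...,2]-.082)<.004)&(d>0)
sub=np.zeros_like(m);sub[165:202,300:345]=1
hole=(~m)&sub&(Pw[...,2]<.078)&(Pw[...,2]>.02)
n,l,s,c=cv2.connectedComponentsWithStats(hole.astype(np.uint8)); 
for i in range(1,n):
    if s[i,4]>30: print("hole",s[i],c[i],ray(K,T,c[i],.082))
g=cv2.cvtColor(im,cv2.COLOR_RGB2GRAY)[170:194:2,306:340:2]; print(g)
E
```

```text
-35 614 x max 10.5 y -11.0 10.9 ymid -0.01
-29 427 x max 10.5 y -11.0 11.0 ymid -0.0
-23 389 x max 10.4 y -11.0 11.0 ymid -0.01
-17 286 x max 10.5 y -10.9 11.0 ymid 0.04
-11 282 x max 10.4 y -10.9 10.9 ymid -0.03
-5 232 x max 10.4 y -10.9 10.8 ymid -0.04
1 133 x max 7.3 y -7.6 7.1 ymid -0.27
7 120 x max 7.1 y -7.6 7.1 ymid -0.25
13 119 x max 7.1 y -7.9 7.3 ymid -0.28
19 89 x max 6.8 y -8.1 7.0 ymid -0.55
25 90 x max 6.8 y -7.8 7.2 ymid -0.27
31 85 x max 6.8 y -8.0 6.9 ymid -0.58
37 76 x max 6.7 y -8.1 7.1 ymid -0.49
49 10 x max 3.3 y -2.6 2.8 ymid 0.11
55 36 x max 3.3 y -4.0 3.6 ymid -0.21
61 33 x max 3.5 y -4.1 3.7 ymid -0.21
67 26 x max 3.4 y -4.2 3.8 ymid -0.21
79 10 x max 1.1 y -2.1 1.7 ymid -0.2
85 15 x max 1.1 y -2.2 1.8 ymid -0.19
91 5 x max 0.9 y -2.2 1.8 ymid -0.2
0 [320.8 209.1] 10 [320.8 205. ] 15 [320.7 203. ] 17 [320.7 202.2] 20 [320.7 201.1] 24 [320.7 199.6] edge [320.7837036  203.99802304]
[0.313 0.314 0.314 0.313 0.316 0.315 0.242 0.24  0.237 0.235 0.233 0.222
 0.221 0.219 0.216 0.215 0.212 0.21  0.208 0.208]
hole [312 174  20  17 262] [321.58396947 181.94656489] [0.5
[... 183 characters left out ...]
 87  84  75  62  58  58  57  52  56  69  79  81  78  77  78]
 [ 91  90  87  77  67  52  49  51  51  47  49  66  74  79  78  76  78]
 [ 91  90  85  73  66  50  46  47  47  47  49  70  73  77  78  76  77]
 [ 91  89  81  67  67  55  47  49  48  48  58  73  68  72  78  75  78]
 [ 92  90  82  62  63  64  55  52  53  59  71  71  60  71  77  75  77]
 [ 91  90  82  64  59  66  67  64  69  76  74  63  57  72  78  75  76]
 [ 90  89  85  72  60  61  66  67  71  70  61  54  62  76  77  76  77]
 [ 90  90  87  78  66  59  61  61  60  58  55  58  72  80  77  75  78]
 [ 90  90  87  84  78  68  61  59  58  57  60  68  80  82  78  75  77]
 [ 90  90  88  85  84  81  73  70  70  70  71  76  82  81  81  79  84]]
```

Axis in the tool frame is x≈−1.1 mm, y≈−0.2 mm, tilt about 0.01 rad, and the point stands out about 18–20 mm. That gives a TCP target of (0.5462, −0.1329) over the bush, with blank contact expected near TCP z≈0.106. Moving over now.

Emit:
{"name": "play_rows", "arguments": {
  "deltas": [
    [10,[-10,-2.5,-15],[0,0,0]],
    [10,[-60,-15,-15],[0,0,0]],
    [10,[-115,-29,-15],[0,0,0]],
    [10,[-175,-44,-15],[0,0,0]],
    [10,[-230,-58,-10],[0,0,0]],
    [10,[-285,-72,0],[0,0,0]],
    [10,[-340,-86,20],[0,0,0]],
    [10,[-378,-96,40],[0,0,0]]
  ],
  "squeeze": 100
}}

```text
clock: 7.22
tcp_pos: [0.5454, -0.137, 0.2002]
orientation: [2.009, 2.414, -0.003]
contact_force: [1.0, 0.1, -1.8]
grip_width: 0.0144
```

```bash
python3 - <<'E'
from h import *
go([.5462,-.1329,.18],YAW)
E
```

```text
now [ 0.5454 -0.137   0.2002] shift mm [ 3.9  1.6 20.2] turn [-0.001   0.0018 -0.0038] F [ 1.   0.1 -1.8] t 7.225 w 0.0144
```

Emit:
{"name": "play_rows", "arguments": {
  "deltas": [
    [10,[3.9,1.6,20],[-0.001,0.002,-0.004]],
    [10,[3.9,1.6,20],[-0.001,0.002,-0.004]],
    [10,[3.9,1.6,20],[-0.001,0.002,-0.004]],
    [10,[3.9,1.6,20],[-0.001,0.002,-0.004]]
  ]
}}

```text
clock: 7.72
tcp_pos: [0.547, -0.1323, 0.1814]
orientation: [2.003, 2.419, 0.002]
contact_force: [-0.1, -1.0, -1.3]
grip_width: 0.0141
```

```bash
python3 - <<'E'
from h import *
im,d,K,T=grab("wrist"); go([.5462,-.1329,.15],YAW)
Pw=cloud(K,T,d); Tt=np.array(r.camera_model("wrist")["T_tool_cam"]); P=cloud(K,Tt,d)*1000
m=(Pw[...,2]>.042)&(Pw[...,2]<.05)&(np.hypot(Pw[...,0]-.546,Pw[...,1]+.134)<.016)&(d>0)
v,u=np.nonzero(m); print(m.sum(),u.min(),u.max(),v.min(),v.max()); cc,rad=cv2.minEnclosingCircle(np.stack([u,v],1).astype(np.float32)); print(cc,rad,ray(K,T,cc,.046),"exp r",305*.0118/d[m].mean())
for z0 in (30,61,85,91):
    q=P[(abs(P[...,2]-z0)<3)&(abs(P[...,1])<11)&(abs(P[...,0])<14)&(d>0)]
    if len(q): print(z0,len(q),np.percentile(q[:,0],95),(q[:,1].min()+q[:,1].max())/2)
print("tip proj",proj(K,Tt,[-.001,-.0002,.09]))
save("w3.png",cv2.resize(im[160:240,270:370],(800,600)[:2],interpolation=cv2.INTER_CUBIC))
E
```

```text
now [ 0.5469 -0.1323  0.1813] shift mm [-0.4 -0.8 31.3] turn [0.0016 0.0004 0.0013] F [ 0.4  0.5 -0.8] t 7.775 w 0.0141
383 307 331 177 200
(319.10870361328125, 188.63043212890625) 12.391221046447754 [ 0.5461422  -0.13406144  0.046     ] exp r 12.48763
30 85 6.800331268880377 -0.5333724040031056
61 33 3.4274246031764792 -0.22747877516861048
85 13 1.1805405878527713 -0.20881211956694723
91 5 0.6253266514479798 -0.19574058601519206
tip proj [320.48785672 202.65948912]
```

View pics/w3.png

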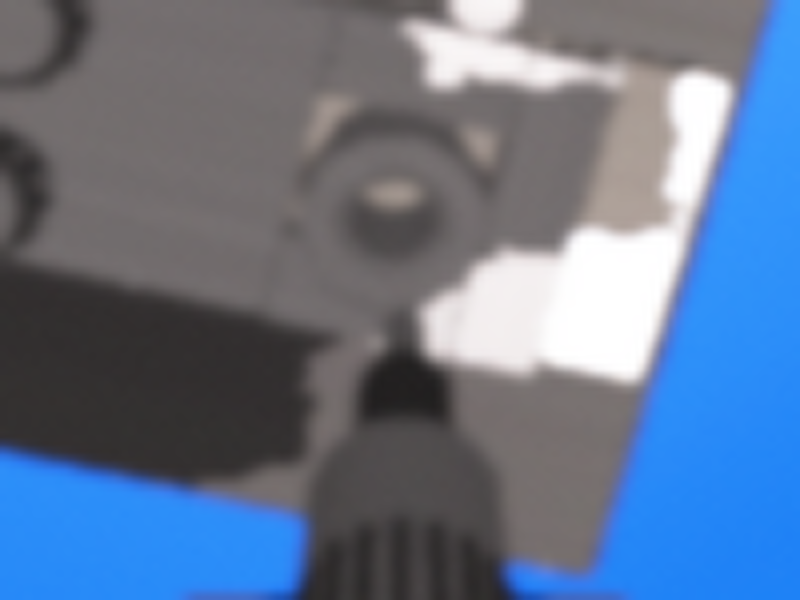

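The crop shows the bush bore at (390,215), clear of the screws, with the tip at (400,320); the offset is parallax, as the tip is still 44 mm above. The second fit agrees, giving the bush at (0.5461, −0.1340). I'll lower the point into the mouth.

Emit:
{"name": "play_rows", "arguments": {
  "deltas": [
    [10,[-0.4,-0.8,15],[0.001,0,0.001]],
    [10,[-0.4,-0.8,30],[0.001,0,0.001]],
    [10,[-0.4,-0.8,42],[0.001,0,0.001]],
    [10,[-0.4,-0.8,52],[0.001,0,0.001]],
    [10,[-0.4,-0.8,56],[0.001,0,0.001]],
    [10,[-0.4,-0.8,56],[0.001,0,0.001]]
  ]
}}

```text
clock: 8.52
tcp_pos: [0.5462, -0.1329, 0.125]
orientation: [2.005, 2.418, 0.0]
contact_force: [0.1, 0.1, -2.4]
grip_width: 0.0138
```

```bash
python3 - <<'E'
from h import *
go([.5462,-.1329,.112],YAW)
E
```

```text
now [ 0.5462 -0.1329  0.125 ] shift mm [ 0. -0. 13.] turn [0.0002 0.0003 0.0004] F [ 0.1  0.1 -2.4] t 8.525 w 0.0138
```

Emit:
{"name": "play_rows", "arguments": {
  "deltas": [
    [10,[0,0,3],[0,0,0]],
    [10,[0,0,6],[0,0,0]],
    [10,[0,0,9],[0,0,0]],
    [10,[0,0,12],[0,0,0]],
    [10,[0,0,12],[0,0,0]]
  ]
}}

```text
clock: 9.15
tcp_pos: [0.5461, -0.1328, 0.1127]
orientation: [-2.005, -2.419, 0.0]
contact_force: [-0.2, 0.7, -0.8]
grip_width: 0.0144
```

Emit:
{"name": "play_rows", "arguments": {
  "deltas": [
    [10,[0,0,1.5],[0,0,0]],
    [10,[0,0,3],[0,0,0]],
    [10,[0,0,3],[0,0,0]]
  ]
}}

```text
clock: 9.52
tcp_pos: [0.5462, -0.1328, 0.1099]
orientation: [2.005, 2.419, -0.0]
contact_force: [-0.4, -0.2, 0.3]
grip_width: 0.0143
```

Emit:
{"name": "play_rows", "arguments": {
  "deltas": [
    [10,[0,0,1],[0,0,0]],
    [10,[0,0,2],[0,0,0]],
    [10,[0,0,2],[0,0,0]]
  ]
}}

```text
clock: 9.9
tcp_pos: [0.5464, -0.1329, 0.1082]
orientation: [2.004, 2.418, 0.0]
contact_force: [-1.7, 0.3, 3.7]
grip_width: 0.0143
```

Emit:
{"name": "play_rows", "arguments": {
  "deltas": [
    [10,[0,0,1],[0,0,0]],
    [10,[0,0,1],[0,0,0]],
    [10,[0,0,1],[0,0,0]]
  ]
}}

```text
clock: 10.28
tcp_pos: [0.5465, -0.1329, 0.1074]
orientation: [2.004, 2.418, 0.0]
contact_force: [-1.4, -0.5, 5.3]
grip_width: 0.0139
```

Emit:
{"name": "play_rows", "arguments": {
  "deltas": [
    [10,[0,0,1],[0,0,0]],
    [10,[0,0,1],[0,0,0]],
    [10,[0,0,1],[0,0,0]]
  ]
}}

```text
clock: 10.65
tcp_pos: [0.5467, -0.1329, 0.1067]
orientation: [2.004, 2.418, 0.0]
contact_force: [-1.9, -0.4, 5.3]
grip_width: 0.0143
```

Contact came at TCP z≈0.109, and the force is rising. A slight side load has crept in on x, so I'll trim that out while pressing on in small steps.

Emit:
{"name": "play_rows", "arguments": {
  "deltas": [
    [10,[0,-0.5,0.5],[0,0,0]],
    [10,[0,-0.5,1.2],[0,0,0]],
    [10,[0,-0.5,1.2],[0,0,0]]
  ]
}}

```text
clock: 11.02
tcp_pos: [0.5466, -0.1329, 0.1061]
orientation: [2.004, 2.417, 0.001]
contact_force: [-1.2, 0.6, 6.7]
grip_width: 0.0141
```

Emit:
{"name": "play_rows", "arguments": {
  "deltas": [
    [10,[0,-0.3,0.5],[0,0,0]],
    [10,[0,-0.3,1],[0,0,0]],
    [10,[0,-0.3,1],[0,0,0]]
  ]
}}

```text
clock: 11.4
tcp_pos: [0.5466, -0.133, 0.1057]
orientation: [2.003, 2.417, 0.001]
contact_force: [-2.2, 0.9, 8.0]
grip_width: 0.0138
```

Emit:
{"name": "play_rows", "arguments": {
  "deltas": [
    [10,[0,-0.4,0.7],[0,0,0]],
    [10,[0,-0.4,1.4],[0,0,0]],
    [10,[0,-0.4,1.4],[0,0,0]]
  ]
}}

```text
clock: 11.78
tcp_pos: [0.5466, -0.133, 0.1051]
orientation: [2.003, 2.416, 0.002]
contact_force: [-2.4, 0.8, 9.6]
grip_width: 0.0143
```

Emit:
{"name": "play_rows", "arguments": {
  "deltas": [
    [10,[0,-0.4,0.7],[0,0,0]],
    [10,[0,-0.4,1.3],[0,0,0]],
    [10,[0,-0.4,1.3],[0,0,0]]
  ]
}}

```text
clock: 12.15
tcp_pos: [0.5467, -0.133, 0.1047]
orientation: [2.002, 2.416, 0.002]
contact_force: [-1.8, 0.3, 10.9]
grip_width: 0.0138
```

Emit:
{"name": "play_rows", "arguments": {
  "deltas": [
    [10,[0,-0.4,1],[0,0,0]],
    [10,[0,-0.4,1.5],[0,0,0]],
    [10,[0,-0.4,1.5],[0,0,0]]
  ]
}}

```text
clock: 12.52
tcp_pos: [0.5467, -0.133, 0.1042]
orientation: [2.002, 2.415, 0.002]
contact_force: [-2.2, 0.2, 10.9]
grip_width: 0.0144
```

Emit:
{"name": "play_rows", "arguments": {
  "deltas": [
    [10,[0,-0.4,1],[0,0,0]],
    [10,[0,-0.4,1.5],[0,0,0]],
    [10,[0,-0.4,1.5],[0,0,0]]
  ]
}}

```text
clock: 12.9
tcp_pos: [0.5467, -0.133, 0.1037]
orientation: [2.001, 2.414, 0.003]
contact_force: [-2.5, 1.0, 13.4]
grip_width: 0.0142
```

Emit:
{"name": "play_rows", "arguments": {
  "deltas": [
    [10,[0,-0.4,1],[0,0,0]],
    [10,[0,-0.4,1.6],[0,0,0]],
    [10,[0,-0.4,1.6],[0,0,0]]
  ]
}}

```text
clock: 13.28
tcp_pos: [0.5466, -0.133, 0.1029]
orientation: [2.001, 2.414, 0.003]
contact_force: [-2.3, 0.1, 9.1]
grip_width: 0.0137
```

The force fell from 13.4 to 9.1 N, so the spring is tripping. One more short step takes it well past the snap but short of the stop.

Emit:
{"name": "play_rows", "arguments": {
  "deltas": [
    [10,[0,-0.4,0.8],[0,0,0]],
    [10,[0,-0.4,1.2],[0,0,0]],
    [10,[0,-0.4,1.2],[0,0,0]]
  ]
}}

```text
clock: 13.65
tcp_pos: [0.5463, -0.1329, 0.1018]
orientation: [2.001, 2.414, 0.003]
contact_force: [-1.9, 1.1, 4.1]
grip_width: 0.0142
```

Force is now about 5 N, the plateau after the snap (6.9–7 mm of travel). I'll hold briefly, then lift straight out.

Emit:
{"name": "play_rows", "arguments": {
  "deltas": [
    [10,[0,0,0.4],[0,0,0]],
    [10,[0,0,0.4],[0,0,0]],
    [10,[0,0,-3],[0,0,0]],
    [10,[0,0,-8],[0,0,0]],
    [10,[0,0,-16],[0,0,0]],
    [10,[0,0,-30],[0,0,0]],
    [10,[0,0,-55],[0,0,0]],
    [10,[0,0,-90],[0,0,0]]
  ]
}}

```text
clock: 14.65
tcp_pos: [0.545, -0.1326, 0.1925]
orientation: [2.001, 2.415, 0.002]
contact_force: [0.7, -0.6, -0.5]
grip_width: 0.0142
```

```bash
python3 - <<'E'
from h import *
go([.5705,.2563,.25],YAW)
E
```

```text
now [ 0.545  -0.1326  0.1925] shift mm [377.2  97.5 -58.1] turn [0.0043 0.0028 0.0006] F [ 0.7 -0.6 -0.5] t 14.65 w 0.0142
```

Emit:
{"name": "play_rows", "arguments": {
  "deltas": [
    [10,[20,5,-40],[0.004,0.003,0]],
    [10,[75,19,-58],[0.004,0.003,0]],
    [10,[130,33,-58],[0.004,0.003,0]],
    [10,[185,48,-58],[0.004,0.003,0]],
    [10,[240,62,-58],[0.004,0.003,0]],
    [10,[295,76,-58],[0.004,0.003,0]],
    [10,[345,89,-58],[0.004,0.003,0]],
    [10,[377,97.5,-58],[0.004,0.003,0]]
  ]
}}

```text
clock: 15.65
tcp_pos: [0.5698, 0.2593, 0.2507]
orientation: [-2.001, -2.421, -0.002]
contact_force: [-0.4, -0.4, -0.9]
grip_width: 0.0144
```

Emit:
{"name": "play_rows", "arguments": {
  "deltas": [
    [10,[0,0,0],[0,0,0]],
    [10,[0,0,0],[0,0,0]]
  ]
}}

```text
clock: 15.9
tcp_pos: [0.5699, 0.2587, 0.2509]
orientation: [-2.001, -2.422, -0.002]
contact_force: [-0.1, -0.8, -2.2]
grip_width: 0.0144
```

```bash
python3 - <<'E'
from h import *
im,d,K,T=grab("wrist"); Tt=np.array(r.camera_model("wrist")["T_tool_cam"]); P=cloud(K,Tt,d)*1000; Pw=cloud(K,T,d)
for z0 in (7,31,61,85,91):
    q=P[(abs(P[...,2]-z0)<3)&(abs(P[...,1])<11)&(abs(P[...,0])<14)&(d>0)]
    if len(q): print(z0,len(q),np.percentile(q[:,0],95),(q[:,1].min()+q[:,1].max())/2)
m=(abs(Pw[...,2]-.082)<.004)&(d>0)
sub=np.zeros_like(m);sub[160:202,295:350]=1
hole=sub&(Pw[...,2]<.078)&(Pw[...,2]>.02)
n,l,s,c=cv2.connectedComponentsWithStats(hole.astype(np.uint8))
for i in range(1,n):
    if 30<s[i,4]<600: print("hole",s[i],c[i],ray(K,T,c[i],.082))
save("w4.png",cv2.resize(im[150:270,240:400],(800,600),interpolation=cv2.INTER_CUBIC))
go([.5709,.2568,.18],YAW)
E
```

```text
7 118 7.046086739507639 -0.2840084839074417
31 85 6.674537400829419 -0.5965150866963667
61 35 3.394201113563533 -0.2060451948161326
85 14 1.1178685708590832 -0.18878649230559608
91 5 0.9965850715238672 -0.5939016178432027
hole [312 174  19  17 243] [321.19341564 181.82304527] [0.57116344 0.25594834 0.082     ]
now [0.5702 0.2578 0.2508] shift mm [-1.2  0.5 70.8] turn [ 0.0008 -0.0004  0.002 ] F [-0.5  0.  -2. ] t 15.95 w 0.0144
```

View pics/w4.png

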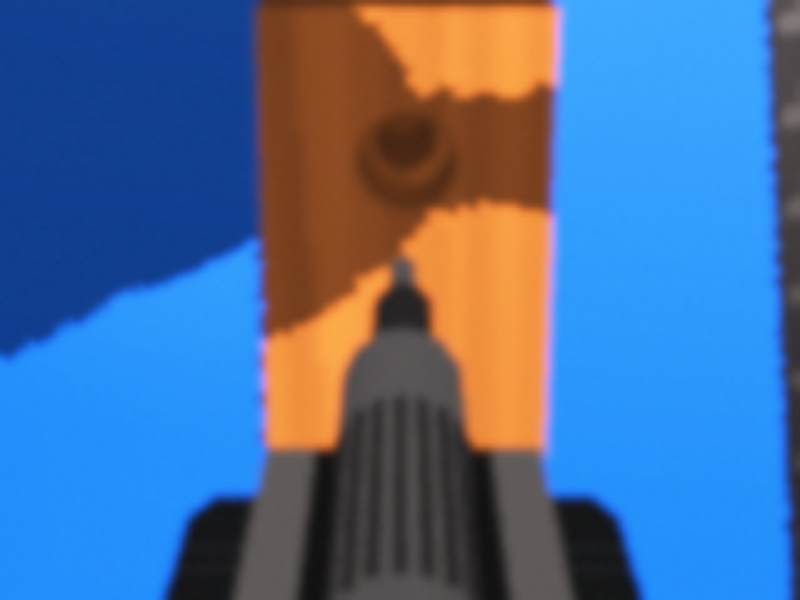

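Grip offsets are unchanged, so nothing slipped. The view shows the hole at (405,155) and the tip at (402,265). The measured hole centre plus the nose offset gives TCP (0.5712, 0.2571), matching the original grasp pose of (0.5711, 0.2569). Inserting now.

Emit:
{"name": "play_rows", "arguments": {
  "deltas": [
    [10,[-1,0.7,30],[0,0,0.002]],
    [10,[-1,0.7,55],[0,0,0.002]],
    [10,[-1,0.7,68],[0,0,0.002]],
    [10,[-1,0.7,70],[0,0,0.002]],
    [10,[-1,0.7,70],[0,0,0.002]]
  ]
}}

```text
clock: 16.58
tcp_pos: [0.5716, 0.257, 0.1817]
orientation: [2.005, 2.417, 0.003]
contact_force: [0.4, 0.5, -1.5]
grip_width: 0.014
```

```bash
python3 - <<'E'
from h import *
go([.5711,.2569,.120],YAW)
E
```

```text
now [0.5716 0.257  0.1817] shift mm [-0.1 -0.7 61.7] turn [ 0.002  -0.0007 -0.0005] F [ 0.4  0.5 -1.5] t 16.575 w 0.014
```

Emit:
{"name": "play_rows", "arguments": {
  "deltas": [
    [10,[-0.1,-0.6,8],[0.002,0,0]],
    [10,[-0.1,-0.6,17],[0.002,0,0]],
    [10,[-0.1,-0.6,27],[0.002,0,0]],
    [10,[-0.1,-0.6,36],[0.002,0,0]],
    [10,[-0.1,-0.6,44],[0.002,0,0]],
    [10,[-0.1,-0.6,44],[0.002,0,0]]
  ]
}}

```text
clock: 17.32
tcp_pos: [0.5707, 0.2566, 0.1368]
orientation: [-2.005, -2.417, 0.002]
contact_force: [-0.1, -0.0, -1.7]
grip_width: 0.0143
```

Emit:
{"name": "play_rows", "arguments": {
  "deltas": [
    [10,[0,0,5],[0,0,0]],
    [10,[0,0,10],[0,0,0]],
    [10,[0,0,15],[0,0,0]],
    [10,[0,0,20],[0,0,0]],
    [10,[0,0,23],[0,0,0]],
    [10,[0,0,23],[0,0,0]]
  ]
}}

```text
clock: 18.08
tcp_pos: [0.5705, 0.2565, 0.1135]
orientation: [-2.005, -2.417, 0.002]
contact_force: [-0.1, 0.2, -1.7]
grip_width: 0.014
```

```bash
python3 - <<'E'
from h import *
go([.5711,.2569,.102],YAW)
E
```

```text
now [0.5705 0.2565 0.1135] shift mm [ 0.3  0.7 11.5] turn [-0.002  -0.0002 -0.0004] F [-0.1  0.2 -1.7] t 18.075 w 0.014
```

Emit:
{"name": "play_rows", "arguments": {
  "deltas": [
    [10,[0.3,0.5,4],[0,0,0]],
    [10,[0.3,0.5,8],[0,0,0]],
    [10,[0.3,0.5,11],[0,0,0]],
    [10,[0.3,0.5,12],[0,0,0]],
    [10,[0.3,0.5,12.2],[0,0,0]],
    [10,[0.3,0.5,12.2],[0,0,0]]
  ]
}}

```text
clock: 18.82
tcp_pos: [0.571, 0.257, 0.1014]
orientation: [-2.005, -2.417, 0.002]
contact_force: [0.6, 0.5, -0.5]
grip_width: 0.0139
```

Back at the original height with almost no force. I'll release and retreat straight up.

Emit:
{"name": "play_rows", "arguments": {
  "deltas": [
    [10,[0,0,0.7],[0,0,0]],
    [18,[0,0,0.7],[0,0,0]],
    [24,[0,0,0.7],[0,0,0]],
    [40,[0,0,0.7],[0,0,0]],
    [50,[0,0,0.5],[0,0,0]],
    [50,[0,0,0],[0,0,0]],
    [50,[0,0,-5],[0,0,0]]
  ],
  "squeeze": 30
}}

```text
clock: 19.7
tcp_pos: [0.5708, 0.2568, 0.1063]
orientation: [-2.005, -2.417, 0.003]
contact_force: [-0.2, -1.2, 0.7]
grip_width: 0.0498
```

Emit:
{"name": "play_rows", "arguments": {
  "deltas": [
    [50,[0,0,-20],[0,0,0]],
    [50,[0,0,-50],[0,0,0]],
    [50,[0,0,-90],[0,0,0]],
    [50,[0,0,-130],[0,0,0]],
    [50,[0,0,-148],[0,0,0]],
    [50,[0,0,-148],[0,0,0]],
    [50,[0,0,-148],[0,0,0]]
  ]
}}

```text
clock: 20.58
tcp_pos: [0.5704, 0.2563, 0.2529]
orientation: [-2.004, -2.416, 0.006]
contact_force: [0.3, 0.2, -1.3]
grip_width: 0.0498
```

```bash
python3 - <<'E'
from h import *
old={n:np.load(n+".npz")["im"] for n in()}
im,d,K,T=grab("wrist"); P=cloud(K,T,d); go([.571,.257,.25],YAW)
for lab,c,lo,hi,zt,rad in(("cap",(.571,.257),.135,.155,.145,.016),("scr",(.584,.19),.124,.136,.13,.012)):
    m=(P[...,2]>lo)&(P[...,2]<hi)&(np.hypot(P[...,0]-c[0],P[...,1]-c[1])<rad)&(d>0)
    v,u=np.nonzero(m); h=cv2.convexHull(np.stack([u,v],1).astype(np.int32)); M=cv2.moments(h)
    cc=(M["m10"]/M["m00"],M["m01"]/M["m00"]); print(lab,np.round(cc,1),ray(K,T,cc,zt),"z med",np.median(P[m][:,2]),"zmax",np.percentile(P[m][:,2],90))
im2,_,_,_=grab("scene"); save("final.png",np.hstack([cv2.resize(im[100:260,240:400],(400,400)),cv2.resize(im2[80:380,150:450],(400,400))]))
a=cv2.cvtColor(cv2.imread("pics/scene1.png"),cv2.COLOR_BGR2GRAY).astype(int); b=cv2.cvtColor(im2,cv2.COLOR_RGB2GRAY).astype(int)
for n,(u,v) in dict(shears=(207,212),tape=(338,147),square=(420,320)).items():
    s=np.s_[v-32:v+32,u-32:u+32]; print(n,"changed px",(abs(a[s]-b[s])>40).sum())
E
```

```text
now [0.5703 0.2562 0.2525] shift mm [0.6 0.8 2.5] turn [-0.0053  0.0008 -0.0003] F [ 0.2 -0.8 -1.2] t 20.625 w 0.0498
cap [322.  193.6] [0.57076809 0.25778499 0.145     ] z med 0.14471430144198205 zmax 0.14598766782083364
scr [323.1 256.3] [0.58443105 0.19185258 0.13      ] z med 0.12990268856865583 zmax 0.13122013791287893
shears changed px 0
tape changed px 644
square changed px 0
```

View pics/final.png

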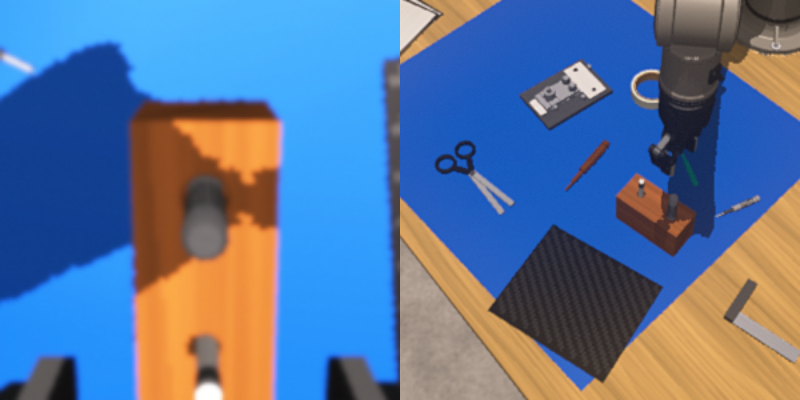

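The punch stands upright at (205,215) with its cap at z≈0.1447 (0.1444 before), and the scriber is in place. The changed pixels at the tape are the arm hiding part of it.

```bash
python3 -c "
from bench import r
print(r.get_obs()['clock'], r.hand_in())"
```

```text
the job is handed in; nothing more can be done
20.675 None
```

I pressed the centre punch in the drill bush until its spring snapped, put it back in its own hole in the tool block, let it go and handed the job in at 20.7 s. No verdict was reported.

- **Snap:** the force rose to about 13.4 N, then fell to about 4 N at roughly 7 mm of point travel. I held it there briefly, short of the stop, and lifted straight out. The tool stayed within about 0.01 rad of upright, with a side load of about 2 N.
- **Return:** the cap is at 144.7 mm height, against 144.4 mm before the job, and within about 1 mm of its original position. The gripper is open and well clear.
- **Bystanders:** the shears and square show no image change. The scriber measured within about 1.5 mm of where it was.
- **Checks that disagreed or were incomplete:**
  - The fixed cameras differed by about 5 mm, so I relied on the wrist camera.
  - The arm partly hid the tape in the last scene picture, so its pixel check was inconclusive. The visible part looked unmoved, and the arm never came down near it.

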